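Index the beet drilling stand and set its brake

ROBOT

A 6-joint arm with a two-finger parallel gripper is mounted at the origin on the work surface. World frame = base frame: x ahead of the robot, y to its left, z up, the work surface at z = 0. Lengths are in mm, angles in rad, forces in N, time in s.
With the tool pointing down it reaches from about 350 to 875 mm from the base axis. Payload 4.2 kg.
Tool frame: the origin (TCP) lies on the centre line of the jaws, within the pads' length; the fingertips stand 25 mm ahead of it and the grasp point (between the pads) lies 6 mm ahead of it; z points along the fingers, y is the direction in which the jaws open and shut (so a half turn about z gives the same grasp; the last joint's range is limited). The gripper opens to 85 mm and grips with 20 to 120 N. Pads are 22 mm wide; open, the fingers measure 114 mm over their backs; the gripper's body (76 mm by 85 mm) begins 54 mm behind the grasp point. The pads swing forward as they close: fully open they stand 13 mm farther back than shut.
Start: joints at [1.589, 0.385, 0.008, 0, -1.194, -0.259], TCP at [149.018, 606.954, 256.312] pointing down, gripper open.
Joint ranges: [-3.14, 3.14], [-1.21, 2.06], [-1.07, 1.41], [-3.16, 2.05], [-2.99, -0.16], [-3.1, 3.1]. Speed limits (rad/s): [2.79, 2.79, 3.14, 3.14, 3.14, 3.14].

INTERFACE

Orientations are given as a unit quaternion [x, y, z, w].
In Python, from bench import arm gives the robot as it stands.
- The arm moves only by the tool drive_tool, never from a script. Its argument "plan" is a list of rows, each a list of 2 entries, a list of its own where there are three numbers: the shift along the tool's x, y, z in m, then the turn about the tool's z in degrees. A call has 1 to 12 rows; each row shifts and turns the commanded pose from where the row before left it, along the tool's axes as they then stand; what a row does not reach is not made up. A row lasts 1/8 s, in which the tool goes at most 62.5 mm and 10.7 degrees, less where a joint would pass 70% of its speed; a pose out of reach is approached as far as the arm can. A call with a gripper value outside its range is refused whole. "fingers" is the closure, from -1 (fully open) to 1 (shut), so that 0 is half open, set as the call begins (left out, the last holds). The fingers move at their own pace and stop on an object; the grip force is fixed at half the most. Time passes only in rows, so rows that do not move let the fingers close. It gives the time, the measured TCP pose, the force and the opening at its end, in the units of the state.
- arm.read_state(): the state, without advancing time (a new reading comes with each control period).
- arm.get_image(name): name is "scene" or "top" or "wrist"; returns a dict with "image" (480x640x3 uint8, red, green, blue), "K" (3x3 intrinsics, pixels), "R" (3x3) and "t" (3): a world point X has camera coordinates R X + t. Camera axes: x right, y down, z forward; pixel columns grow to the right and rows downward; lengths in mm; the calibration is good to about 2 mm. A picture is of the moment at which its call begins. There is no depth.
- arm.job_done(): hands the job in, once; it reports no verdict.
The state is a dict: "clock": time; "joints": joint angles; "joint_vel": joint speeds; "joint_efforts": joint torques, N m; "position": TCP position; "ee_rot": TCP orientation; "contact_force": force on the tool from outside, world axes, zero at the start; "wrist_torque": the same for the moment, N m; "gripper_width": finger opening in mm.
Only numpy, scipy, OpenCV 4.12 (cv2) and the standard library are available. Lean on these libraries where they do the work, as an engineer would, in place of code of your own. Each camera call takes 0.05 s, during which the arm holds its last target.

TASK

With one finger, push a spoke of the drilling stand's turntable round (either way) until the yellow pointer points at the blue stud, and let it come to rest there; then push the red brake lever right over against its stop, leaving the pointer on the blue stud. Only push: do not pinch a spoke or the lever between the fingers, do not touch the cut beet on the turntable, and leave the beet, cup, jar and spoon standing around it where they are.

Things in the scene. Friction and masses are not known exactly. Their poses are not given: they have to be found in the camera images.
- turntable_center (a point): Centre of the turntable: an aluminium disc 120 mm across, top 42 mm above the table, turning about a vertical axis on a fixed grey base disc 210 mm across, 20 mm high. This point is on the axis, 44 mm up. Outside the base disc the table is bare for 240 mm from the axis, but for a flat bracket 12 mm high that leads to the brake lever's post.
- pointer_tip (a point): Tip of the short yellow pointer on the turntable's rim, 88 mm from the axis, 36 mm above the table. x points outward along the pointer, z up. Three straight dark steel spokes stick out from the turntable, at 60, 180 and 300 degrees from the pointer; each is 12 mm wide, 16 mm tall (36 to 52 mm above the table) and reaches 165 mm from the axis; push one near its end, outside the base disc.
- turntable (a joint): Angle of the turntable on its base, rad, growing anticlockwise seen from above; limits -3.1 and 3.1, starting within 0.2 of 0. The shortest way from the pointer to the blue stud is always free of the limits. Turning it takes about 2 N at a spoke's end and it stops where it is left.
- blue_stud_top (a point): Top of the blue stud, one of four (blue, white, black, red; each 16 mm across, 11 mm tall, fixed on the base disc about 97 mm from the axis; top 31 mm above the table, lower than the spokes). The colours change places from run to run.
- brake_pivot (a point): Pivot axis of the red brake lever, 43 mm above the table, on a 44 mm round post fixed to the stand's bracket, 242 mm from the turntable's axis.
- lever_tip (a point): End of the red brake lever, 112 mm from its pivot, 41 mm above the table. The lever is a straight horizontal bar 12 mm wide, 18 mm tall (32 to 50 mm above the table) that turns about the vertical pivot axis. x points outward along the lever, z up.
- brake (a joint): Angle of the brake lever, rad: 0 fully off, 1.5 fully over against the stop (a small dark upright block); grows anticlockwise seen from above, so the lever's end swings towards the robot. It starts between 0 and 0.3, takes about 1.5 N to push near its end and stays where it is left.
- spokes_ccw: The halves of the three spokes on their anticlockwise side (each 6 mm thick). Frame: on the turntable's axis at table level, x along the pointer.
- spokes_cw: The halves of the three spokes on their clockwise side (each 6 mm thick). Frame as for spokes_ccw.
- lever_front: The half of the brake lever on its anticlockwise side, 6 mm thick. Frame: on the pivot axis at table level, x along the lever.
- lever_back: The half of the brake lever on its clockwise side (the side to push on), 6 mm thick. Frame as for lever_front.
- cut_beet: The cut orange beet fixed on the turntable, 110 mm across, from 42 to 98 mm above the table; must not be touched. Frame: on the turntable's axis at table level.
- small_beet_mid (a point): Loose whole beet standing on the table, 68 mm across, 98 mm tall; point on its axis 50 mm up. Leave alone.
- mug_pot_mid (a point): Loose blue ceramic cup, 72 mm across, 85 mm tall; point half-way up on its axis. Leave alone.
- jar_mid (a point): Loose closed jar, 64 mm across, 90 mm tall; point half-way up on its axis. Leave alone.
- spoon_mid (a point): Loose spoon lying on the table; point near its middle, x along it. Leave alone.

How it is judged:
By the outcome, as a careful person would: the job done as asked, in the order asked, and still so for the second after the job is handed in, with the robot touching nothing.
It also fails if it takes over 64 s, if anything falls off the work surface, if the arm or the gripper's body presses on something with over 40 N, if the wrist force passes 120 N, or if a joint passes its speed limit or range.

## Working session

There is one attempt and no reset: what is moved stays moved. The work goes in short steps, Python scripts to look and compute and a tool call to move; the robot and the scene stay as the last step left them, time stands still between calls to the robot, and variables do not carry over. Pictures are saved under pics/ and viewed, and the job is handed in when it is done.

Besides the shell and the picture viewer there is one more tool, called after "Emit:" by a JSON object that holds its "op" and its "data", one argument or row to a line. drive_tool: Moves the arm, as the interface text tells. Its arguments: {"type":"object","properties":{"plan":{"type":"array"},"fingers":{"type":"number"}},"required":["plan"]}

```bash
mkdir -p pics; python3 - <<'E'
from bench import arm
import cv2,numpy as np
s=arm.read_state();print(s['clock'],s['position'],s['ee_rot'],s['gripper_width'])
for n in ['scene','top']:
    d=arm.get_image(n);cv2.imwrite(f'pics/{n}0.png',d['image'][:,:,::-1]);np.savez(f'{n}0.npz',**d);print(n,d['K'].tolist(),np.round(d['R'],4).tolist(),d['t'])
E
```

```text
0.0 [148.89810831 606.44192237 255.20063118] [ 9.92748653e-01 -1.20203481e-01 -9.24108022e-05  1.10795459e-03] 85.4906253963041
scene [[567.6267558048625, 0.0, 312.43785546713326], [0.0, 567.6267558048625, 232.2638378383127], [0.0, 0.0, 1.0]] [[-0.6709, 0.7415, 0.0089], [0.4925, 0.4544, -0.7423], [-0.5545, -0.4936, -0.67]] [ 448.61135249 -203.12082883 1725.68831336]
top [[555.0154664722463, 0.0, 316.01677605197835], [0.0, 555.0154664722463, 242.31575136317164], [0.0, 0.0, 1.0]] [[0.0044, -1.0, 0.0068], [-0.9881, -0.0054, -0.1539], [0.1539, -0.006, -0.9881]] [ -99.67190874  576.83574712 1054.6613792 ]
```

View pics/top0.png

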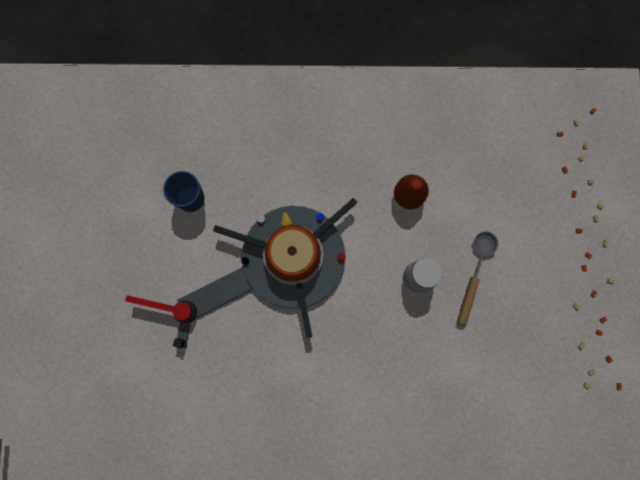

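View pics/scene0.png

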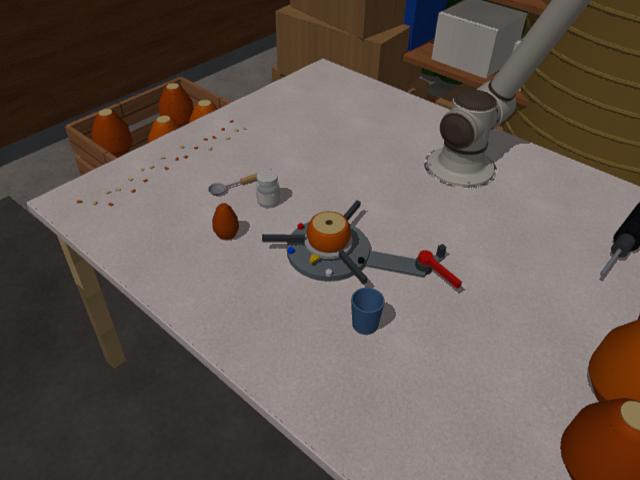

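The top view shows the pointer at about (286,217), the blue stud at (320,217), spoke ends at (355,203), (216,229) and (309,335), the lever pivot at (183,311) with its tip at (127,298), and the stop at (180,342). Next I'll convert these to positions.

```bash
cat > h.py <<'E'
import numpy as np,cv2
def ray(d,u,v,z):
    K,R,t=d['K'],d['R'],d['t']
    c=-R.T@t; w=R.T@np.linalg.solve(K,[u,v,1.]); return c+w*(z-c[2])/w[2]
def proj(d,X):
    p=d['K']@(d['R']@np.asarray(X,float)+d['t']); return p[:2]/p[2]
def cent(d,f,box):
    im=d['image'];h=cv2.cvtColor(im,cv2.COLOR_RGB2HSV).astype(int);m=f(h[...,0],h[...,1],h[...,2])
    x0,x1,y0,y1=box;mm=np.zeros(m.shape,bool);mm[y0:y1,x0:x1]=m[y0:y1,x0:x1]
    v,u=np.nonzero(mm);return u.mean(),v.mean(),len(u),u.min(),u.max(),v.min(),v.max(),mm
E
python3 - <<'E'
from h import *
d=dict(np.load('top0.npz'))
im=d['image'][:,:,::-1]
c=im[180:360,110:370];cv2.imwrite('pics/crop0.png',cv2.resize(c,None,fx=3,fy=3,interpolation=cv2.INTER_CUBIC))
P={}
for n,b,f,z in [('blue',(305,335,205,230),lambda h,s,v:(abs(h-115)<12)&(s>150),31),
 ('redstud',(332,352,247,267),lambda h,s,v:((h<6)|(h>174))&(s>150),31),
 ('yellow',(275,300,205,226),lambda h,s,v:(abs(h-23)<7)&(s>130)&(v>90),36),
 ('lever',(120,200,285,325),lambda h,s,v:((h<6)|(h>174))&(s>150)&(v>90),50)]:
    r=cent(d,f,b);print(n,np.round(r[:7],1),np.round(ray(d,r[0],r[1],z),1))
for n,u,v,z in [('sp1',355,203,52),('sp2',216,229,52),('sp3',309,335,52),('white',262,219,31),('black',245,261,31),('pivot',183,311,52),('ltip',127,298,50),('stop',180,342,50),('cup',183,190,85),('beet',412,190,80),('jar',426,272,90)]:
    print(n,np.round(ray(d,u,v,z),1))
E
```

```text
blue [319.6 216.5  51.  316.  323.  213.  220. ] [ 632.4 -103.9   31. ]
redstud [341.2 256.6  45.  338.  344.  253.  260. ] [ 551.  -147.4   31. ]
yellow [285.8 219.8  86.  282.  291.  213.  225. ] [624.2 -36.   36. ]
lever [164.4 306.8 497.  126.  189.  296.  319. ] [448.8 195.7  50. ]
sp1 [ 655.9 -174.1   52. ]
sp2 [601.8 100.7  52. ]
sp3 [396.2 -84.1  52. ]
white [626.5  12.3  31. ]
black [541.   44.6  31. ]
pivot [440.8 159.1  52. ]
ltip [465.4 268.9  50. ]
stop [381.9 162.9  50. ]
cup [672.1 161.   85. ]
beet [ 676.  -283.2   80. ]
jar [ 514.8 -304.3   90. ]
```

View pics/crop0.png

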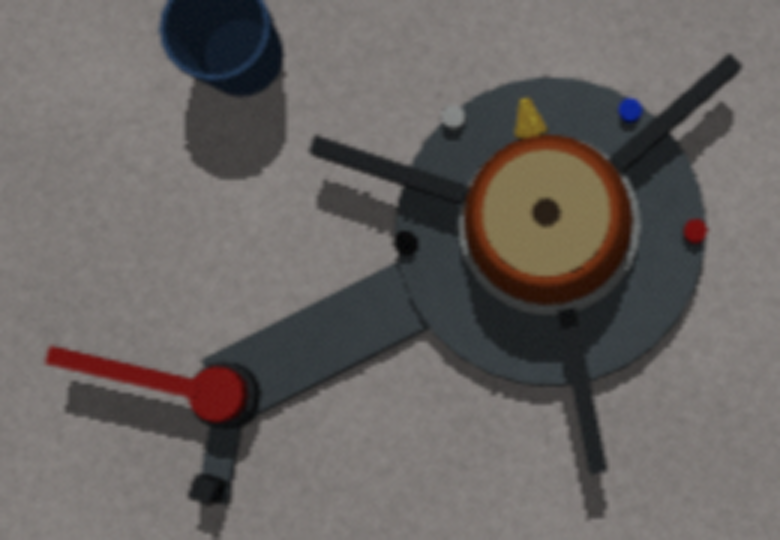

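Emit:
{"op": "drive_tool", "data": {
  "plan": [
    [[0.042,0.029,0],0],
    [[0.042,0.029,0],0],
    [[0.042,0.029,0],0],
    [[0.042,0.029,0],0],
    [[0.042,0.029,0],0],
    [[0.042,0.029,0],0],
    [[0.042,0.029,0],0],
    [[0.042,0.029,0],0],
    [[0,0,0],0]
  ],
  "fingers": 1
}}

```text
clock: 1.23
position: [421.3, 299.0, 255.8]
ee_rot: [0.992, -0.123, -0.0, 0.001]
contact_force: [1.0, 0.6, 0.4]
gripper_width: 0.2
```

```bash
python3 - <<'E'
from h import *
from scipy.optimize import least_squares
d=dict(np.load('top0.npz'))
# joint fit: centre, pointer angle, from spoke ends (165) + stud pixels
im=d['image'].astype(int)
g=im.sum(2)
C0=np.array([551.,-52.])
# spoke direction by darkest transverse centroid at several radii (top face z=52)
for base in (60,180,300):
    out=[]
    for r in (115,125,135,145,155):
        best=[]
        angs=np.radians(np.arange(-6,6.01,.1)+11.3+base)
        vals=[]
        for a in angs:
            u,v=proj(d,[C0[0]+r*np.cos(a),C0[1]+r*np.sin(a),52]);
            vals.append(cv2.getRectSubPix(d['image'].astype(np.float32).sum(2),(1,1),(float(u),float(v)))[0,0])
        vals=np.array(vals);w=np.clip(np.percentile(vals,80)-vals,0,None);w[w<w.max()*.5]=0
        out.append(round(np.degrees((w*angs).sum()/w.sum())-base,2))
    print(base,out)
for n,u,v in [('blue',319.6,216.5),('red',341.2,256.6),('white',110+453/3,180+118/3),('black',110+405/3,180+243/3)]:
    p=ray(d,u,v,31)[:2]-C0;print(n,np.hypot(*p),np.degrees(np.arctan2(p[1],p[0])))
E
```

```text
60 [np.float64(11.18), np.float64(11.22), np.float64(11.3), np.float64(11.27), np.float64(11.35)]
180 [np.float64(10.76), np.float64(10.37), np.float64(10.35), np.float64(10.4), np.float64(10.48)]
300 [np.float64(12.54), np.float64(12.4), np.float64(11.83), np.float64(12.44), np.float64(12.33)]
blue 96.52464938365556 -32.55981292630372
red 95.41366142835724 -90.08077382906649
white 100.00146288452618 41.54540709720798
black 97.06953176437615 95.90583013174343
```

Emit:
{"op": "drive_tool", "data": {
  "plan": [
    [[0.012,0.051,0],0],
    [[0.012,0.051,0],0],
    [[0.012,0.051,0],0],
    [[0.012,0.051,0],0],
    [[0.012,0.051,0],0],
    [[0.012,0.051,0],0],
    [[0.012,0.051,0],0],
    [[0.012,0.051,0],0],
    [[0,0,0],-8.5],
    [[0,0,0],-8.5],
    [[0,0,0],-8.5],
    [[0,0,0],0]
  ],
  "fingers": 1
}}

```text
clock: 2.72
position: [415.9, -117.0, 256.1]
ee_rot: [0.995, 0.102, -0.0, -0.0]
contact_force: [-0.2, -0.7, -0.8]
gripper_width: -0.2
```

```bash
python3 - <<'E'
from h import *
from bench import arm
s=arm.read_state();print(s['clock'],s['position'],s['ee_rot'],s['joints'],s['contact_force'])
for n in ['wrist','top']:
    d=arm.get_image(n);cv2.imwrite(f'pics/{n}1.png',d['image'][:,:,::-1]);np.savez(f'{n}1.npz',**d)
E
```

```text
2.725 [ 415.93013922 -117.00410986  256.12952212] [ 9.94834171e-01  1.01513209e-01 -1.65502259e-04 -1.15304905e-04] [ 1.04463602e-01  4.96624469e-02 -4.33436732e-01 -2.61402446e-04
 -1.08802753e+00  1.66983086e+00] [-0.19100677 -0.65968247 -0.84122641]
```

View pics/wrist1.png

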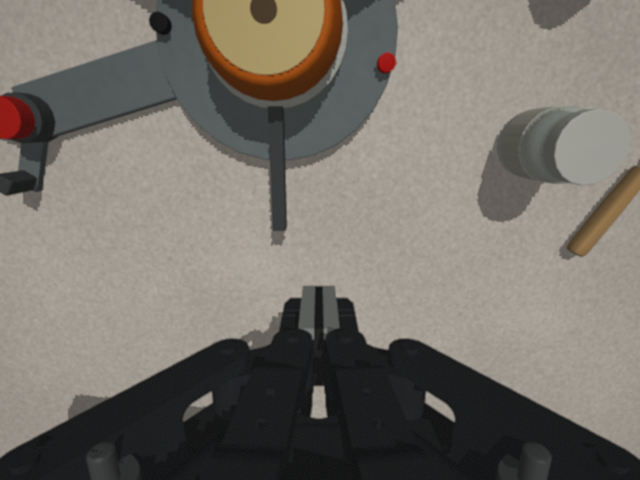

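View pics/top1.png

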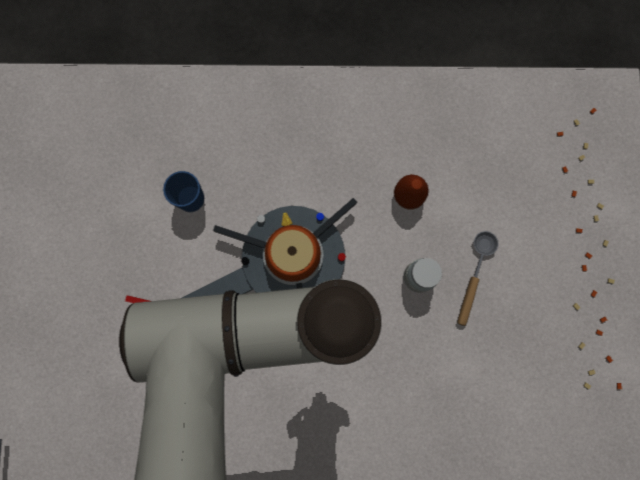

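The wrist view shows spoke 3 vertical at column 278, parallel to the closed fingers at about (319,310), which are to its right with clear table below. I'll lower beside it.

Emit:
{"op": "drive_tool", "data": {
  "plan": [
    [[0,0,0.05],0],
    [[0,0,0.05],0],
    [[0,0,0.05],0],
    [[0,0,0.04],0],
    [[0,0,0.011],0],
    [[0,0,0],0],
    [[0,0,0],0]
  ]
}}

```text
clock: 3.7
position: [417.3, -117.4, 56.7]
ee_rot: [0.995, 0.102, 0.002, 0.0]
contact_force: [0.2, -0.5, 0.8]
gripper_width: -0.2
```

```bash
python3 - <<'E'
from h import *
from bench import arm
s=arm.read_state();print(s['clock'],s['position'],s['ee_rot'],s['contact_force'])
for n in ['wrist']:
    d=arm.get_image(n);cv2.imwrite(f'pics/{n}2.png',d['image'][:,:,::-1]);np.savez(f'{n}2.npz',**d)
E
```

```text
3.7 [ 417.25022183 -117.4368542    56.72819021] [9.94780671e-01 1.02021876e-01 1.71572836e-03 1.00767635e-04] [ 0.22541264 -0.47125615  0.82931174]
```

View pics/wrist2.png

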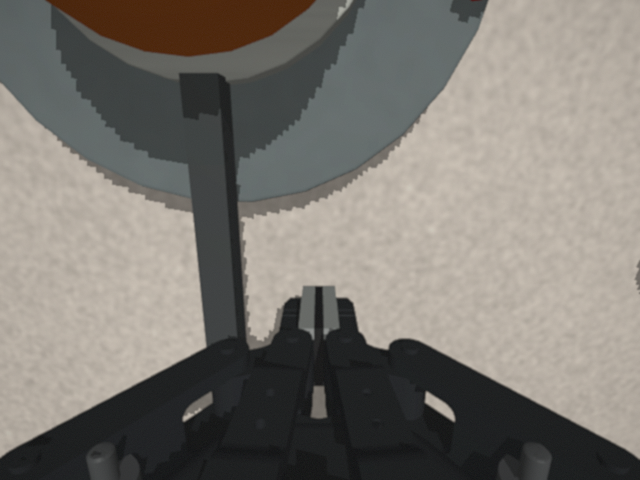

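Emit:
{"op": "drive_tool", "data": {
  "plan": [
    [[0,-0.008,0],0],
    [[0,-0.006,0],0],
    [[0,-0.002,0],0],
    [[0,-0.001,0],0],
    [[0,0,0],0]
  ]
}}

```text
clock: 4.38
position: [412.5, -100.9, 55.3]
ee_rot: [0.995, 0.102, 0.0, -0.0]
contact_force: [0.6, -0.4, -1.2]
gripper_width: 0.1
```

```bash
python3 - <<'E'
from h import *
from bench import arm
s=arm.read_state();print(s['clock'],s['position'],s['ee_rot'],s['contact_force'])
for n in ['wrist']:
    d=arm.get_image(n);cv2.imwrite(f'pics/{n}3.png',d['image'][:,:,::-1]);np.savez(f'{n}3.npz',**d)
E
```

```text
4.375 [ 412.48996343 -100.92072939   55.30829079] [ 9.94786908e-01  1.01975526e-01  9.12329571e-06 -3.82543800e-06] [ 0.63531251 -0.3533906  -1.15568129]
```

View pics/wrist3.png

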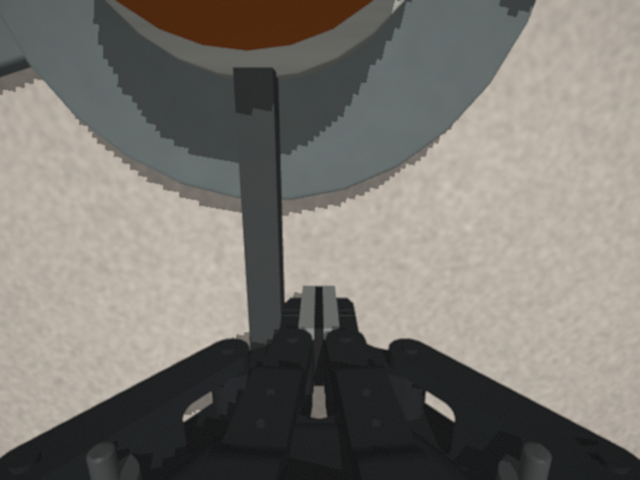

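The front finger is just about touching the spoke (spoke edge at column 282, finger at 285). I'll push along the arc.

Emit:
{"op": "drive_tool", "data": {
  "plan": [
    [[-0.0009,-0.0077,0],3],
    [[-0.0009,-0.0077,0],3],
    [[-0.0009,-0.0077,0],3],
    [[-0.0009,-0.0077,0],3],
    [[-0.0009,-0.0077,0],3],
    [[-0.0009,-0.0077,0],3],
    [[-0.0009,-0.0077,0],3],
    [[-0.0009,-0.0077,0],3],
    [[-0.0009,-0.0077,0],3],
    [[-0.0009,-0.0077,0],3],
    [[-0.0006,-0.0051,0],2],
    [[0,0,0],0]
  ]
}}

```text
clock: 5.92
position: [407.1, -19.5, 55.2]
ee_rot: [0.984, -0.176, -0.0, 0.0]
contact_force: [0.3, 0.0, -0.9]
gripper_width: -0.1
```

```bash
cat > look.py <<'E'
import sys
from h import *
from bench import arm
k=sys.argv[1]
s=arm.read_state();print(s['clock'],s['position'],s['ee_rot'],s['contact_force'])
q=s['ee_rot'];print('yaw',np.degrees(2*np.arctan2(q[1],q[0])))
for n in ['wrist','top']:
    d=arm.get_image(n);np.savez(f'{n}{k}.npz',**d)
    im=d['image'][:,:,::-1]
    if n=='top': im=cv2.resize(im[180:360,110:370],None,fx=3,fy=3,interpolation=cv2.INTER_CUBIC)
    cv2.imwrite(f'pics/{n}{k}.png',im)
C0=np.array([552.,-51.3])
d=dict(np.load(f'top{k}.npz'))
for n,b,f,z in [('blue',(305,335,205,230),lambda h,s,v:(abs(h-115)<12)&(s>150),31),('yellow',(275,345,203,232),lambda h,s,v:(abs(h-23)<7)&(s>130)&(v>90),36)]:
    try:
        r=cent(d,f,b);p=ray(d,r[0],r[1],z)[:2]-C0;print(n,np.round(r[:7],1),np.hypot(*p),np.degrees(np.arctan2(p[1],p[0])))
    except Exception as e: print(n,e)
E
python3 look.py 4
```

```text
5.925 [407.07603485 -19.47133751  55.23091459] [ 9.84401640e-01 -1.75935812e-01 -4.80392327e-05  7.14256447e-07] [ 0.26411309  0.04247598 -0.91309224]
yaw -20.266242330291472
blue [319.6 216.5  51.  316.  323.  213.  220. ] 96.08073293362166 -33.18126363220194
yellow [305.3 221.2  95.  300.  309.  214.  227. ] 73.53983159903457 -19.0293294477946
```

View pics/top4.png

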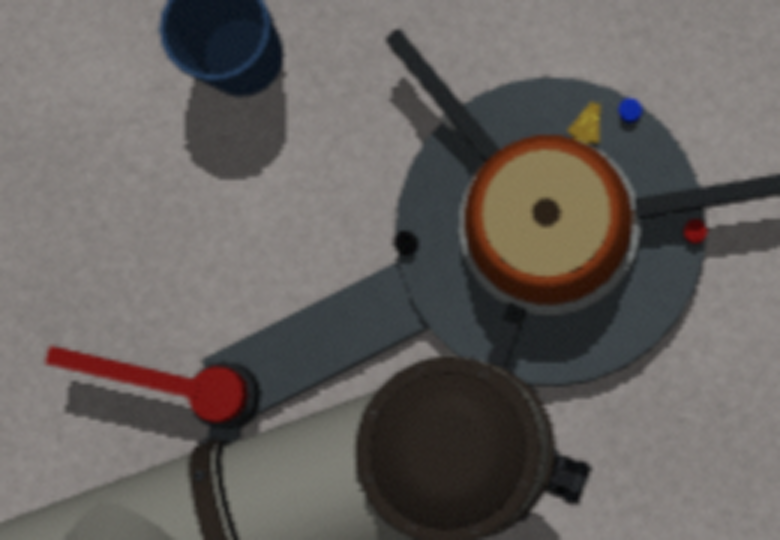

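View pics/wrist4.png

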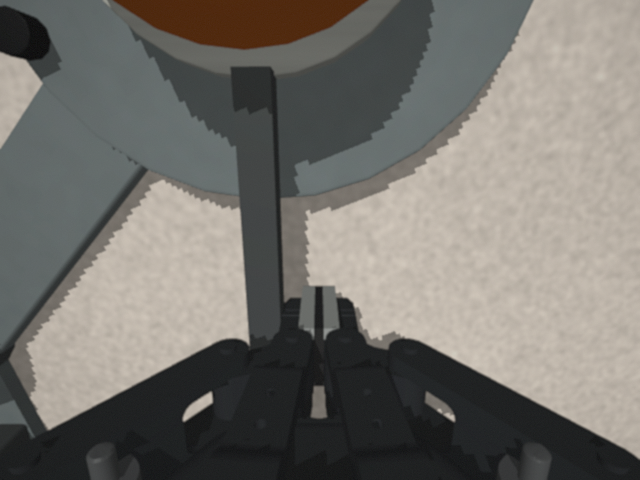

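```bash
cat > fit.py <<'E'
import sys
from h import *
from scipy.optimize import least_squares
def pts(d,C,a0,bases):
    img=d['image'].astype(np.float32).sum(2);out=[]
    for b in bases:
        for r in np.arange(112,160,4):
            angs=np.linspace(-16,16,161) # mm transverse
            a=np.radians(a0+b);u_=np.array([np.cos(a),np.sin(a)]);n=np.array([-u_[1],u_[0]])
            vals=[]
            for t in angs:
                p=C+r*u_+t*n;u,v=proj(d,[p[0],p[1],52])
                vals.append(cv2.getRectSubPix(img,(1,1),(float(u),float(v)))[0,0] if 2<u<637 else 999)
            vals=np.array(vals);th=(vals.min()+np.percentile(vals,80))*.4
            # dark run nearest minimum
            k=vals.argmin();i=k
            while i>0 and vals[i-1]<th:i-=1
            j=k
            while j<160 and vals[j+1 if j<160 else j]<th:
                j+=1
                if j==160:break
            w=(j-i)*.2
            if 8<w<15: out.append((b,*(C+r*u_+.5*(angs[i]+angs[j])*n)))
    return out
frames=[(sys.argv[i],float(sys.argv[i+1])) for i in range(1,len(sys.argv),2)]
C=np.array([552.,-51.3]);A=[a for _,a in frames]
for it in range(3):
    P=[]
    for i,(k,_) in enumerate(frames):
        d=dict(np.load(f'top{k}.npz'))
        P+= [(i,)+q for q in pts(d,C,A[i],(60,180,300) if k=='0' else (60,300))]
    def res(x):
        o=[]
        for i,b,px,py in P:
            a=np.radians(x[2+i]+b);o.append(-np.sin(a)*(px-x[0])+np.cos(a)*(py-x[1]))
        return o
    s=least_squares(res,[*C,*A],loss='soft_l1');C=s.x[:2];A=list(s.x[2:])
r=np.array(res(s.x));print('centre',C,'pointer',A,'n',len(P),'rms',r.std())
for b in (60,180,300):
    print(b,[round(np.mean([e for e,p in zip(r,P) if p[0]==i and p[1]==b] or [np.nan]),2) for i in range(len(frames))])
d=dict(np.load('top0.npz'))
for n,u,v in [('blue',319.6,216.5),('red',341.2,256.6),('white',261,219.3),('black',245,261)]:
    p=ray(d,u,v,31)[:2]-C;print(n,np.hypot(*p),np.degrees(np.arctan2(p[1],p[0])))
E
python3 fit.py 0 11.4 4 -20
```

```text
centre [552.485667   -50.30643506] pointer [np.float64(11.558338833073384), np.float64(-20.133645126932198)] n 60 rms 0.27380274139782956
60 [np.float64(0.17), np.float64(-0.16)]
180 [np.float64(-0.05), np.float64(nan)]
300 [np.float64(-0.08), np.float64(0.14)]
blue 96.20970363568442 -33.88614331421448
red 97.12064649640645 -90.95585936303512
white 97.81907699350704 41.354080036837864
black 95.55210397343838 96.89648932647056
```

Emit:
{"op": "drive_tool", "data": {
  "plan": [
    [[-0.0009,-0.0077,0],3],
    [[-0.0009,-0.0077,0],3],
    [[-0.0009,-0.0077,0],3],
    [[-0.0009,-0.0077,0],3],
    [[0,0,0],0],
    [[0,0,0],0]
  ]
}}

```text
clock: 6.78
position: [416.6, 9.7, 55.3]
ee_rot: [0.961, -0.278, 0.0, -0.0]
contact_force: [-0.6, -1.4, -1.0]
gripper_width: 0.1
```

```bash
python3 look.py 5; python3 fit.py 0 11.4 4 -20 5 -32
```

```text
6.775 [416.59517327   9.70961408  55.26682575] [ 9.60633419e-01 -2.77819058e-01  2.32648136e-05 -6.55702211e-05] [-0.56509687 -1.36274236 -0.99391921]
yaw -32.260164734773724
blue [319.8 216.3  47.  316.  323.  213.  220. ] 96.62217076282877 -33.28366931402216
yellow [311.8 224.6  94.  306.  316.  218.  230. ] 72.77489833077979 -30.478587260019744
centre [552.54795287 -50.33395481] pointer [np.float64(11.554191966268014), np.float64(-20.126620686627682), np.float64(-31.814847575021382)] n 84 rms 0.28728335367386604
60 [np.float64(0.27), np.float64(-0.12), np.float64(-0.11)]
180 [np.float64(-0.13), np.float64(nan), np.float64(nan)]
300 [np.float64(-0.1), np.float64(0.1), np.float64(0.13)]
blue 96.14265445626074 -33.893224155718165
red 97.09418990733245 -90.99288036982755
white 97.79052479814273 41.390294931570246
black 95.58692156516025 96.93157325806304
```

View pics/top5.png

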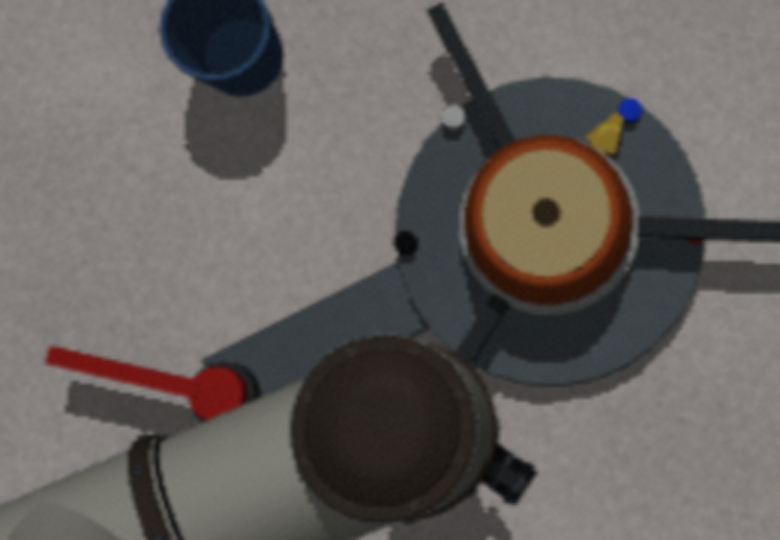

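The pointer is at about −32° and the blue stud at −33.9°, so roughly 1.8° more is needed.

Emit:
{"op": "drive_tool", "data": {
  "plan": [
    [[-0.0003,-0.0023,0],0.9],
    [[-0.0002,-0.0023,0],0.9],
    [[0,0,0],0],
    [[0,0,0],0],
    [[0,0,0],0]
  ]
}}

```text
clock: 7.5
position: [418.5, 14.0, 55.3]
ee_rot: [0.956, -0.293, -0.0, 0.0]
contact_force: [-1.2, -0.5, 0.4]
gripper_width: -0.0
```

```bash
python3 look.py 6; python3 fit.py 0 11.4 4 -20 5 -32 6 -34
```

```text
7.5 [418.52041366  13.99240738  55.26178589] [ 9.56056892e-01 -2.93181157e-01 -1.54298199e-04  7.28372120e-05] [-1.18067055 -0.45391111  0.35919202]
yaw -34.09700770298788
blue [319.8 216.2  45.  316.  323.  213.  220. ] 96.9309183038743 -33.24497369681555
yellow [312.6 225.1  93.  307.  318.  219.  231. ] 72.8358285749085 -32.059634443212836
centre [552.57781855 -50.35963052] pointer [np.float64(11.550236746455536), np.float64(-20.127719583096155), np.float64(-31.81010885048066), np.float64(-33.430886714627)] n 108 rms 0.3345951159024786
60 [np.float64(0.31), np.float64(-0.11), np.float64(-0.1), np.float64(-0.03)]
180 [np.float64(-0.14), np.float64(nan), np.float64(nan), np.float64(nan)]
300 [np.float64(-0.12), np.float64(0.09), np.float64(0.12), np.float64(0.08)]
blue 96.10354573603146 -33.89044690952469
red 97.06904030295202 -91.01076879525517
white 97.7851030427028 41.41315183936678
black 95.61601760136773 96.94748200807321
```

View pics/top6.png

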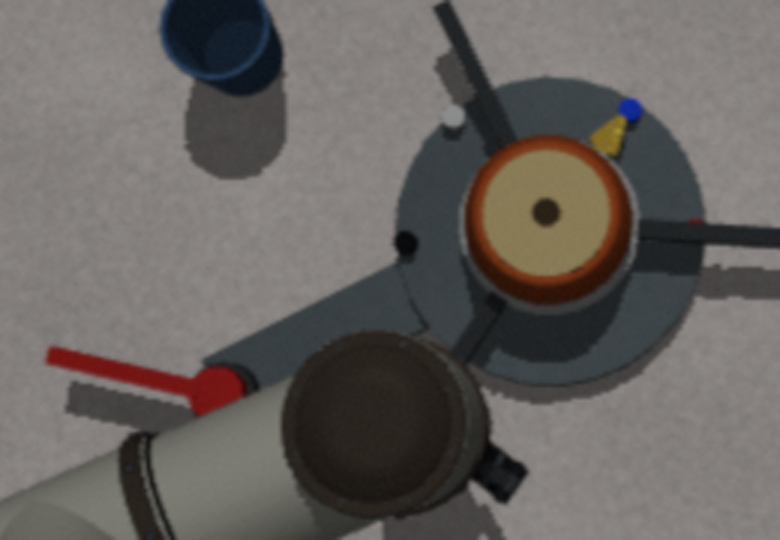

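The pointer lies on the blue stud to within about 0.5°. I'll back off sideways, raise the tool, and verify.

Emit:
{"op": "drive_tool", "data": {
  "plan": [
    [[0,0.004,0],0],
    [[0,0.01,0],0],
    [[0,0.01,0],0],
    [[0,0,-0.04],0],
    [[0,0,-0.05],0],
    [[0,0,-0.05],0],
    [[0,0,-0.04],0],
    [[0,0,0],0]
  ]
}}

```text
clock: 8.6
position: [406.6, -5.8, 238.4]
ee_rot: [0.956, -0.293, 0.003, -0.002]
contact_force: [-0.2, 0.2, -0.3]
gripper_width: 0.1
```

```bash
python3 look.py 7; python3 fit.py 0 11.4 4 -20 5 -32 7 -34
```

```text
8.6 [406.5554777   -5.83715436 238.40638883] [ 0.9560301  -0.29323901  0.00337691 -0.00243514] [-0.20986338  0.1739207  -0.34348955]
yaw -34.104246080734114
blue [319.8 216.2  45.  316.  323.  213.  220. ] 96.9309183038743 -33.24497369681555
yellow [312.7 225.   92.  307.  317.  219.  231. ] 72.96375778245532 -32.08998272341866
centre [552.57979625 -50.35644   ] pointer [np.float64(11.550462496625396), np.float64(-20.129958181771965), np.float64(-31.812670730054123), np.float64(-33.43074911877587)] n 108 rms 0.3451433085938139
60 [np.float64(0.3), np.float64(-0.1), np.float64(-0.09), np.float64(-0.02)]
180 [np.float64(-0.14), np.float64(nan), np.float64(nan), np.float64(nan)]
300 [np.float64(-0.12), np.float64(0.08), np.float64(0.11), np.float64(0.09)]
blue 96.10368315790772 -33.89268335406894
red 97.07226522841113 -91.01190271203876
white 97.78150937471621 41.41251634788389
black 95.61308976361249 96.94888970197655
```

View pics/top7.png

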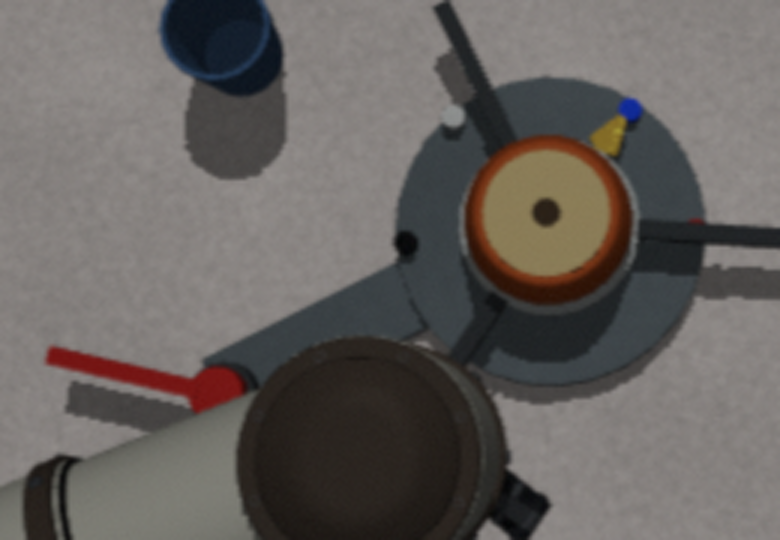

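View pics/wrist7.png

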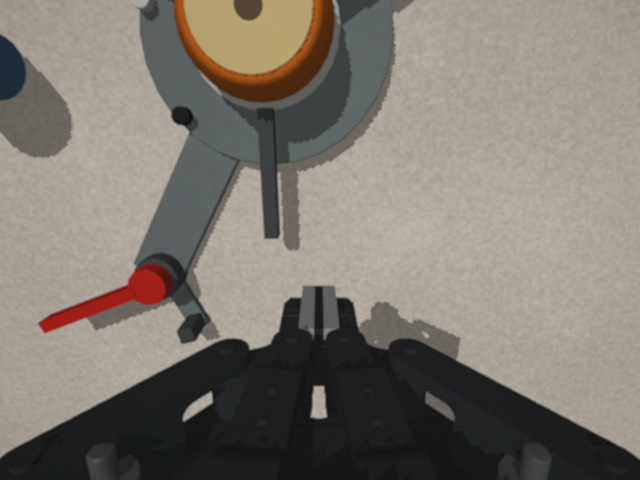

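The pointer stays on the blue stud after the retreat. Next is the lever: I'll move above its clockwise side.

Emit:
{"op": "drive_tool", "data": {
  "plan": [
    [[-0.0111,-0.0421,0],0],
    [[-0.0111,-0.0421,0],0],
    [[-0.0111,-0.0421,0],0],
    [[-0.0111,-0.0421,0],0],
    [[-0.0111,-0.0421,0],0],
    [[-0.0111,-0.0421,0],0]
  ]
}}

```text
clock: 9.45
position: [491.3, 241.2, 233.0]
ee_rot: [0.956, -0.293, -0.001, 0.002]
contact_force: [0.7, 0.5, 0.1]
gripper_width: -0.5
```

Emit:
{"op": "drive_tool", "data": {
  "plan": [
    [[0,0,0],9.8],
    [[0,0,0],9.8],
    [[0,0,0],9.8],
    [[0,0,0],9.8],
    [[0,0,0],9.8],
    [[0,0,0],9.8],
    [[0,0,0],9.8],
    [[0,0,0],0]
  ]
}}

```text
clock: 10.45
position: [491.1, 239.9, 233.3]
ee_rot: [-0.625, 0.78, 0.0, -0.002]
contact_force: [-0.2, 0.7, 1.1]
gripper_width: 0.1
```

```bash
python3 look.py 8
```

```text
10.45 [491.07728041 239.94915972 233.30753919] [-6.25209323e-01  7.80454675e-01  2.21773649e-05 -1.94988004e-03] [-0.15098347  0.72794434  1.13670132]
yaw 257.3952802951979
blue [319.8 216.2  45.  316.  323.  213.  220. ] 96.9309183038743 -33.24497369681555
yellow [312.6 224.9  91.  307.  317.  219.  230. ] 72.9745040249425 -31.873308632319834
```

View pics/wrist8.png

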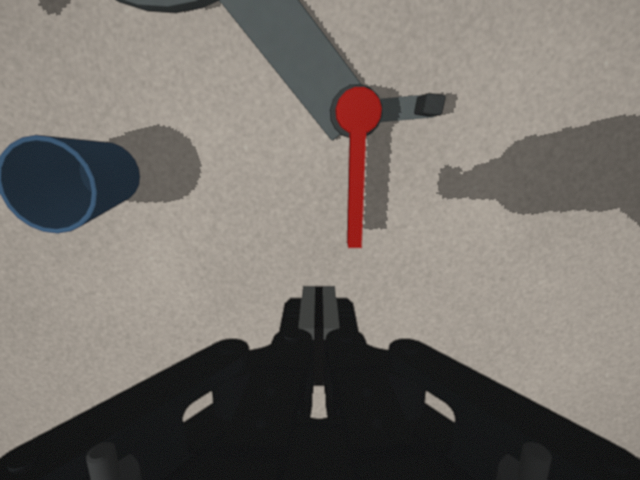

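View pics/top8.png

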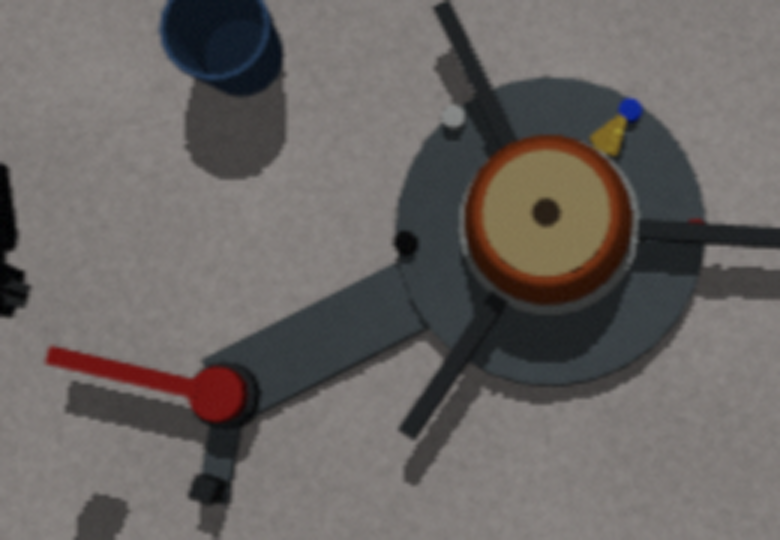

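Emit:
{"op": "drive_tool", "data": {
  "plan": [
    [[0,0,0.05],0],
    [[0,0,0.05],0],
    [[0,0,0.045],0],
    [[0,0,0.025],0],
    [[0,0,0.008],0],
    [[0,0,0],0],
    [[0,0,0],0]
  ]
}}

```text
clock: 11.42
position: [492.4, 241.2, 58.6]
ee_rot: [-0.625, 0.781, -0.0, 0.001]
contact_force: [-0.2, 0.1, 0.3]
gripper_width: 0.0
```

```bash
sed 's/(60,300)/(60,180,300)/' fit.py > fit3.py; python3 fit3.py 0 11.4 8 -34; python3 look.py 9
```

```text
centre [552.26922193 -50.54499933] pointer [np.float64(11.555886626503561), np.float64(-33.2764934021091)] n 72 rms 0.42559760619470927
60 [np.float64(0.06), np.float64(-0.34)]
180 [np.float64(-0.28), np.float64(0.31)]
300 [np.float64(0.24), np.float64(0.0)]
blue 96.25690240256012 -33.69642796859403
red 96.87873757873653 -90.83022137330516
white 98.13917804165641 41.375137641888955
black 95.76326193667296 96.7507866618793
11.425 [492.42918831 241.24853154  58.5826511 ] [-6.24876999e-01  7.80722100e-01 -1.13271689e-05  1.31833737e-03] [-0.16915994  0.1379215   0.29472495]
yaw 257.346399866754
blue [319.8 216.2  45.  316.  323.  213.  220. ] 96.9309183038743 -33.24497369681555
yellow [312.6 225.   91.  307.  317.  219.  231. ] 72.98104195298245 -32.01341286328716
```

View pics/wrist9.png

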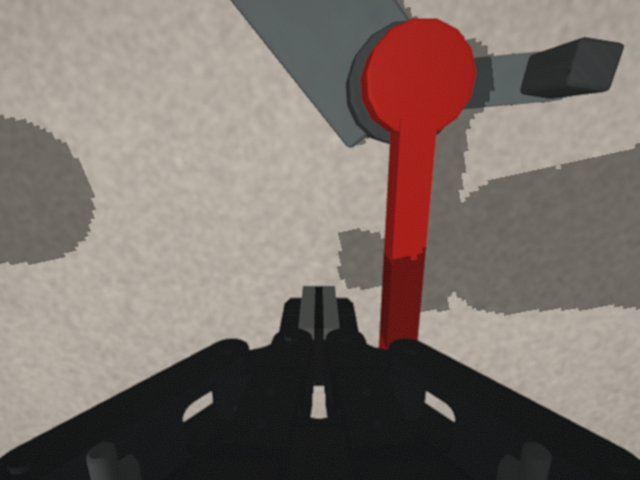

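Emit:
{"op": "drive_tool", "data": {
  "plan": [
    [[0,0.005,0.0035],0],
    [[0,0.005,0],0],
    [[-0.0015,0.008,0],-5],
    [[-0.0015,0.008,0],-5],
    [[-0.0015,0.008,0],-5],
    [[-0.0015,0.008,0],-5],
    [[-0.0015,0.008,0],-5],
    [[-0.0015,0.008,0],-5],
    [[-0.0015,0.008,0],-5],
    [[-0.0015,0.008,0],-5],
    [[0,0,0],0]
  ]
}}

```text
clock: 12.9
position: [418.0, 249.4, 54.1]
ee_rot: [0.854, -0.52, 0.0, -0.0]
contact_force: [0.5, -0.0, -0.3]
gripper_width: -0.4
```

```bash
python3 look.py 10
```

```text
12.9 [418.00540075 249.35024586  54.06365382] [ 8.53948548e-01 -5.20357446e-01  8.22946522e-07 -7.41553828e-05] [ 0.48433547 -0.03213293 -0.28671506]
yaw -62.71246277686117
blue [319.8 216.2  45.  316.  323.  213.  220. ] 96.9309183038743 -33.24497369681555
yellow [312.6 225.   89.  307.  317.  219.  230. ] 72.91274359346329 -31.927793298193425
```

View pics/wrist10.png

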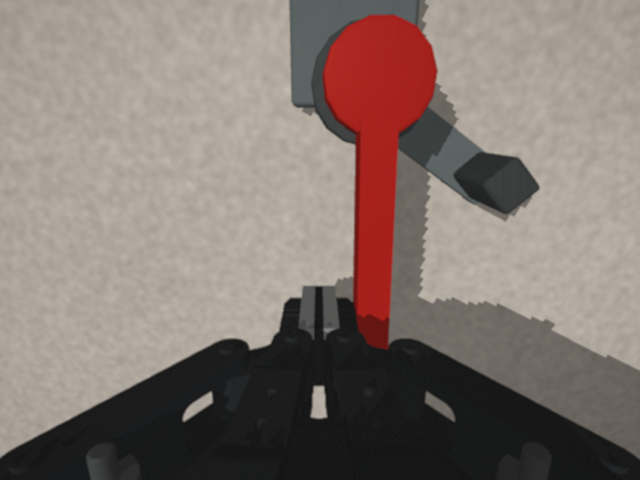

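The finger rests flat against the lever, which is now at about 117°, with the stop still ahead. Continuing.

Emit:
{"op": "drive_tool", "data": {
  "plan": [
    [[-0.0015,0.008,0],-5],
    [[-0.0015,0.008,0],-5],
    [[-0.0015,0.008,0],-5],
    [[-0.0015,0.008,0],-5],
    [[-0.0015,0.008,0],-5],
    [[0,0,0],0]
  ]
}}

```text
clock: 13.75
position: [382.4, 231.1, 53.9]
ee_rot: [0.946, -0.324, -0.0, -0.0]
contact_force: [0.1, 0.0, 0.7]
gripper_width: 0.3
```

```bash
python3 look.py 11
```

```text
13.75 [382.37320554 231.14550262  53.94675304] [ 9.46085937e-01 -3.23915730e-01 -3.39724153e-07 -1.58181198e-05] [0.13950717 0.04442166 0.69125198]
yaw -37.79979548785248
blue [319.8 216.2  45.  316.  323.  213.  220. ] 96.9309183038743 -33.24497369681555
yellow [312.6 225.   92.  307.  317.  219.  231. ] 72.87745324291193 -31.950302954922407
```

View pics/wrist11.png

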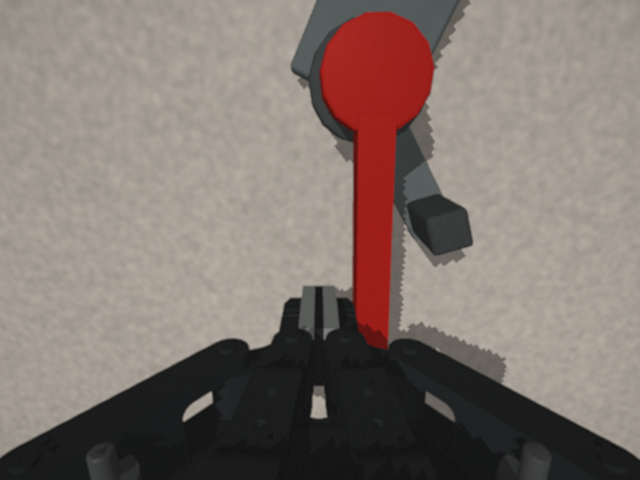

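Emit:
{"op": "drive_tool", "data": {
  "plan": [
    [[-0.0006,0.0032,0],-2],
    [[-0.0006,0.0032,0],-2],
    [[-0.0006,0.0032,0],-2],
    [[-0.0006,0.0032,0],-2],
    [[0,0,0],0]
  ]
}}

```text
clock: 14.48
position: [372.8, 221.6, 53.8]
ee_rot: [0.967, -0.256, -0.0, 0.0]
contact_force: [-0.3, 0.3, 0.3]
gripper_width: -0.1
```

```bash
python3 look.py 12
```

```text
14.475 [372.78505427 221.60434195  53.84302394] [ 9.66642957e-01 -2.56127420e-01 -1.58245926e-04  3.35999285e-04] [-0.26100425  0.31710655  0.29557713]
yaw -29.680802755943514
blue [319.8 216.2  45.  316.  323.  213.  220. ] 96.9309183038743 -33.24497369681555
yellow [312.6 225.   92.  307.  317.  219.  231. ] 72.87745324291193 -31.950302954922407
```

View pics/wrist12.png

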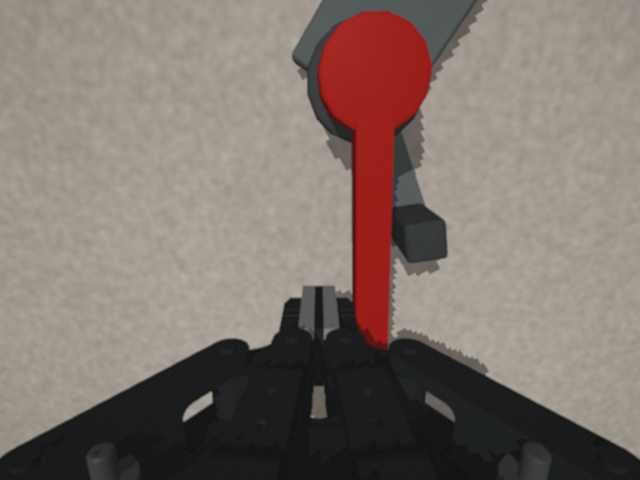

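Emit:
{"op": "drive_tool", "data": {
  "plan": [
    [[-0.0006,0.0032,0],-2],
    [[-0.0006,0.0032,0],-2],
    [[0,0,0],0]
  ]
}}

```text
clock: 14.95
position: [368.7, 216.6, 53.8]
ee_rot: [0.975, -0.222, -0.0, 0.0]
contact_force: [1.1, -0.0, -0.3]
gripper_width: -0.1
```

```bash
python3 look.py 13
```

```text
14.95 [368.70918419 216.57536609  53.80140383] [ 9.75002980e-01 -2.22191538e-01 -1.43922424e-04  2.97331399e-04] [ 1.06507802 -0.04901229 -0.25177009]
yaw -25.675571877936466
blue [319.8 216.2  45.  316.  323.  213.  220. ] 96.9309183038743 -33.24497369681555
yellow [312.6 224.9  91.  307.  317.  219.  230. ] 72.9745040249425 -31.873308632319834
```

View pics/wrist13.png

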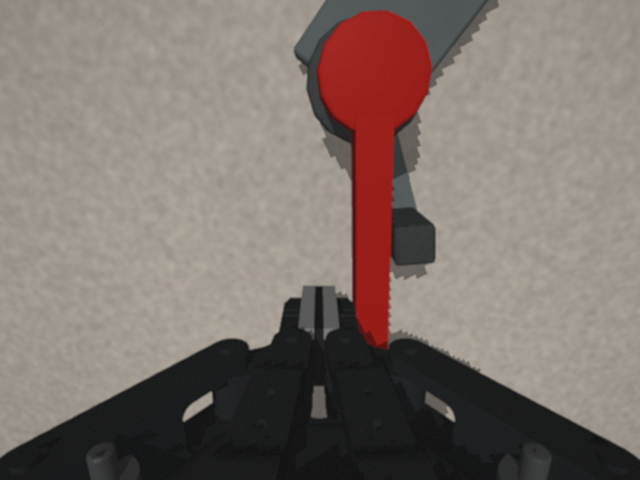

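Emit:
{"op": "drive_tool", "data": {
  "plan": [
    [[-0.0006,0.0032,0],-2],
    [[-0.0003,0.0016,0],-1],
    [[0,0,0],0]
  ]
}}

```text
clock: 15.42
position: [366.1, 212.8, 53.8]
ee_rot: [0.98, -0.197, -0.0, 0.0]
contact_force: [0.6, 0.5, -0.8]
gripper_width: -0.0
```

```bash
python3 look.py 14
```

```text
15.425 [366.05948738 212.83633493  53.81221574] [ 9.80473228e-01 -1.96652570e-01 -3.35125122e-05  1.18344243e-04] [ 0.60310307  0.52688499 -0.81456094]
yaw -22.682556820498874
blue [319.8 216.2  45.  316.  323.  213.  220. ] 96.9309183038743 -33.24497369681555
yellow [312.6 224.9  92.  307.  318.  219.  230. ] 73.13051044678869 -31.906053030486397
```

View pics/wrist14.png

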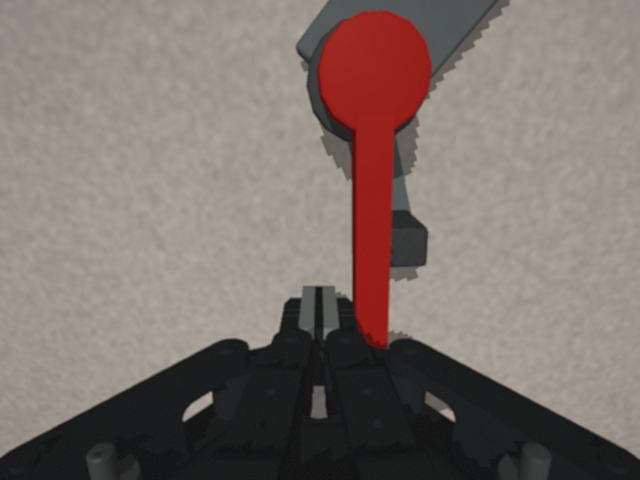

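Emit:
{"op": "drive_tool", "data": {
  "plan": [
    [[-0.0003,0.0016,0],-1],
    [[-0.0003,0.0016,0],-1],
    [[0,0,0],0]
  ]
}}

```text
clock: 15.9
position: [365.5, 212.3, 54.1]
ee_rot: [0.984, -0.179, 0.001, -0.002]
contact_force: [0.5, 4.6, -3.5]
gripper_width: 0.2
```

Emit:
{"op": "drive_tool", "data": {
  "plan": [
    [[-0.0003,0.0016,0],-1],
    [[-0.0003,0.0016,0],-1],
    [[0,0,0],0]
  ]
}}

```text
clock: 16.27
position: [365.4, 212.1, 54.6]
ee_rot: [0.987, -0.162, 0.003, -0.005]
contact_force: [1.0, 11.4, -5.7]
gripper_width: -0.0
```

```bash
python3 look.py 15
```

```text
16.275 [365.35994779 212.09297795  54.64024744] [ 0.98684504 -0.16156349  0.00267815 -0.0051895 ] [ 0.97365086 11.3599704  -5.74282627]
yaw -18.595636487157947
blue [319.8 216.2  45.  316.  323.  213.  220. ] 96.9309183038743 -33.24497369681555
yellow [312.5 225.   90.  307.  317.  219.  230. ] 72.80773405299375 -31.86404891552585
```

View pics/wrist15.png

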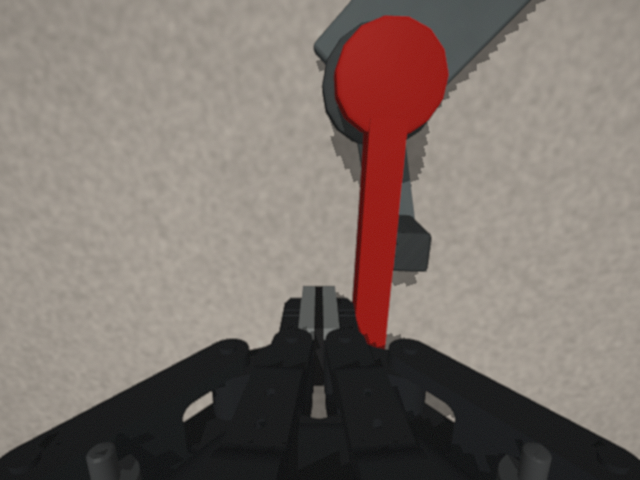

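Force rose to 11 N and the TCP stopped moving, so the lever is against its stop. I'll back off and lift.

Emit:
{"op": "drive_tool", "data": {
  "plan": [
    [[0,-0.004,0],0],
    [[0,-0.01,0],0],
    [[0,-0.012,0],0],
    [[0,0,-0.04],0],
    [[0,0,-0.05],0],
    [[0,0,-0.05],0],
    [[0,0,-0.05],0],
    [[0,-0.05,0],0],
    [[0,-0.05,0],0],
    [[0,0,0],0],
    [[0,0,0],0]
  ]
}}

```text
clock: 17.75
position: [402.5, 326.3, 243.0]
ee_rot: [0.987, -0.162, -0.001, 0.001]
contact_force: [-0.1, 0.6, 0.9]
gripper_width: 0.1
```

```bash
python3 look.py 16;python3 fit3.py 0 11.4 16 -34; python3 - <<'E'
from bench import arm
import cv2
cv2.imwrite('pics/scene16.png',arm.get_image('scene')['image'][:,:,::-1])
E
```

```text
17.75 [402.53784006 326.25776135 242.95454146] [ 9.86717975e-01 -1.62436510e-01 -7.14098094e-04  1.22797883e-03] [-0.05284542  0.60028449  0.92399583]
yaw -18.696715795435324
blue [319.8 216.2  45.  316.  323.  213.  220. ] 96.9309183038743 -33.24497369681555
yellow [312.5 225.   90.  307.  317.  219.  230. ] 72.80773405299375 -31.86404891552585
centre [552.2744956  -50.55891927] pointer [np.float64(11.556424387815968), np.float64(-33.27597253002768)] n 72 rms 0.43112641437763344
60 [np.float64(0.07), np.float64(-0.34)]
180 [np.float64(-0.29), np.float64(0.31)]
300 [np.float64(0.23), np.float64(0.01)]
blue 96.24479247516754 -33.69127527283817
red 96.86489566692805 -90.83345973677581
white 98.14442256712756 41.38327061474925
black 95.77770536218202 96.7529407230122
```

View pics/top16.png

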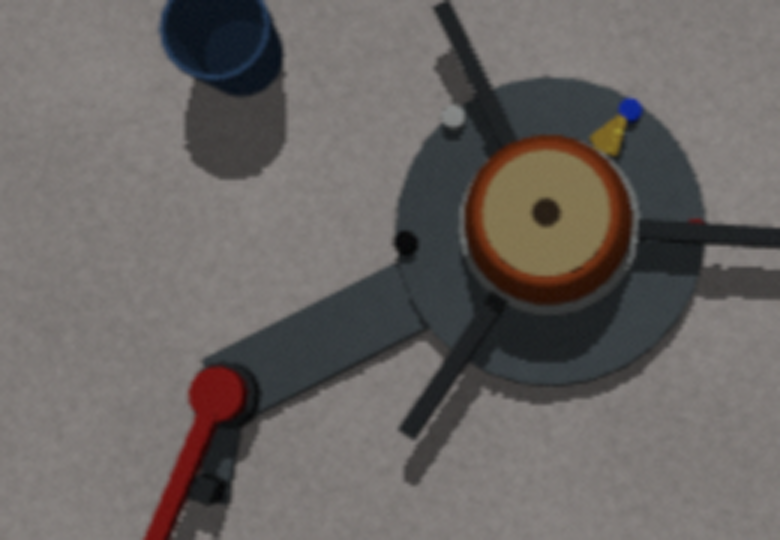

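View pics/wrist16.png

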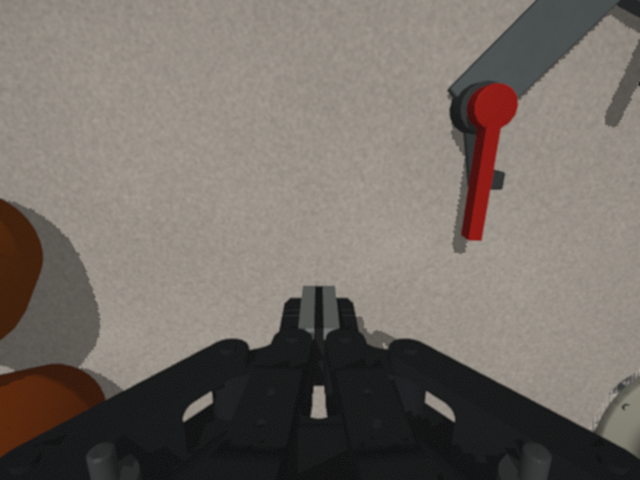

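View pics/scene16.png

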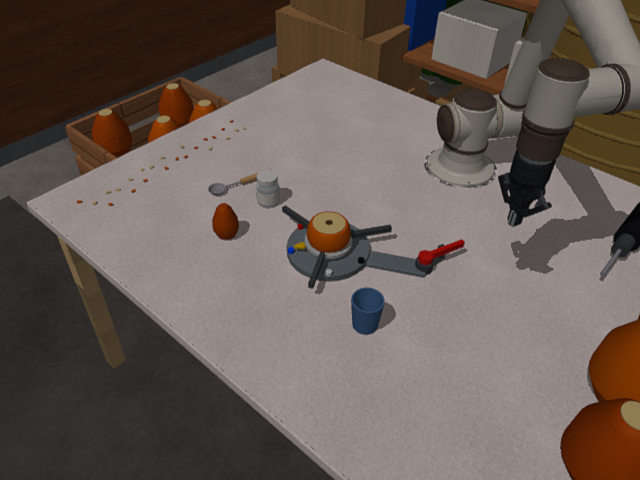

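```bash
python3 -c "
from bench import arm
print(arm.job_done())"
```

```text
the job is handed in; nothing more can be done
None
```

I've handed the job in: the yellow pointer is on the blue stud and the red brake lever is over against its stop.

- **Turntable:** I shut the gripper and pushed one spoke about 45° clockwise with the front finger. The pointer came to rest at about −33.3° against the stud's −33.7°. Separate angle estimates differed by about 1°, well inside the stud's width. The pointer did not move while I worked the lever.
- **Brake lever:** I pushed the clockwise side about 80° round, until the finger stopped moving and the force rose to about 11 N. In the last picture it still lies at about 157°, close to the stop block. That it is on the stop rests on the force jump, as the lever hides its contact with the block.
- **Rest of the scene:** The arm finished clear of everything, at 17.8 s. In the last pictures the cup, jar, spoon and loose beet look unmoved, and the cut beet was not touched. I checked those by eye only.

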